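Hold the varnish cell in the light

TASK

A wooden stirring rod has been left standing in the light bench, in the way of the lamp: take it out and drop it end-down into the narrow steel tube, and let go of it. Then take the larger glass cell from the wooden rack by its two frosted long sides only, never touching its clear end windows, and hold it upright in the light path: midway between lamp and receiver, its middle at the height of their openings, its clear windows facing them. Finish while still holding the cell there in the air, and leave the other things on the table where they are.

Things in the scene. Friction and masses are not known exactly. Their poses are not given: they have to be found in the camera images.
- bench: Light bench, fixed: a grey base plate 80 x 250 x 25 mm (x, y, z) carrying a grey lamp housing with aluminium cooling fins on its +y end and a black receiver housing on its -y end, each 66 mm (x) by 61 mm (y), fins and all reaching 125 mm above the table. They face each other across a gap 124 mm long (y from -62 to +62 mm; a flat lens ring of 4 mm stands on each face). The light path runs along the bench's own y axis. Origin: centre of the base plate's underside, on the table.
- beam_mid (a point): The middle of the light path: 95 mm straight above the bench's origin, midway between lamp and receiver, at the height of their openings; axes as the bench's (y along the light, z up). Right below it the base plate has a round socket, 14 mm wide and 20 mm deep, its floor 5 mm above the table, in which the rod stands at the start.
- rod_center (a point): Centre of the wooden stirring rod, a plain round dowel 12 mm in diameter and 140 mm long, about 30 g. z runs along the rod, up. At the start it stands upright in the bench's socket, its top 145 mm above the table, across the light path.
- rod_foot (a point): Centre of the rod's lower end, 70 mm below rod_center along the rod.
- rod: The same stirring rod; origin at the centre of its lower end.
- tube: Narrow dark steel tube, fixed upright on a flat round flange (72 mm wide, 4 mm thick): outside 28 mm, inside 20 mm wide, rim 85 mm above the table, open at the top. Origin: centre of its underside, on the table. It stands on the left or the right of the bench.
- tube_floor (a point): Centre of the tube's inner floor, 5 mm above the table, 80 mm below the rim.
- rack: Low wooden block, fixed, 160 x 50 x 60 mm (x, y, z), with two shallow pockets side by side along its x axis (38 mm either side of the middle), each 46 x 24 mm and 6 mm deep. Either pocket may hold the larger cell; the short one stands in the other. Origin: centre of its underside, on the table. It stands on the other side of the bench from the tube.
- cell_center (a point): Centre of the larger glass cell (half-way up), a closed upright glass block 40 mm long (x), 20 mm wide (y) and 60 mm tall, about 100 g. Its two long sides (40 x 60 mm, facing +y and -y, 20 mm apart) are frosted and are where it is held; its two ends (facing +x and -x) carry clear windows 14 mm wide that stand 1.5 mm proud (43 mm over both). It stands in a pocket of the rack, its x axis along the rack's x, its centre 84 mm above the table and 24 mm above the rack's top face.
- cell: The same larger cell; origin at the centre of its underside, 30 mm below cell_center, same axes.
- cell_frosted: The two frosted long sides of the larger cell, the only faces to grip; origin and axes as cell.
- cell_windows: The two clear end windows of the larger cell, not to be touched by the fingers; origin and axes as cell.
- small_cell_center (a point): Bystander: centre of the short glass cell in the rack's other pocket, 20 x 20 x 36 mm.
- palette_knife: Bystander: palette knife lying between the robot and the bench, less than 30 mm high; origin near its middle, on the table.
- flat_brush: Bystander: paint brush lying between the robot and the bench, less than 30 mm high; origin near its middle, on the table.
- paint_tin: Bystander: round paint tin, 90 mm wide, 105 mm tall, beyond the bench; origin at the centre of its underside.
- mug: Bystander: white mug, 80 mm wide, 85 mm tall, beyond the bench; origin at the centre of its underside.
- sieve: Bystander: round dark wooden pan with two small side handles, 110 mm wide, 50 mm tall, beyond the bench on the right; origin at the centre of its underside.
- jar: Bystander: amber glass jar, 70 mm wide, 90 mm tall, beyond the bench on the left; origin at the centre of its underside.

How it is judged:
By the outcome, as a careful person would: the job done as asked, in the order asked, and still so for the second after the job is handed in, while the arm keeps its last pose, push and grip.
It also fails if it takes over 64 s, if anything falls off the work surface, if the arm or the gripper's body presses on something with over 40 N, if the wrist force passes 120 N, or if a joint passes its speed limit or range.

ROBOT

A 6-joint arm with a two-finger parallel gripper is mounted at the origin on the work surface. World frame = base frame: x ahead of the robot, y to its left, z up, the work surface at z = 0. Lengths are in mm, angles in rad, forces in N, time in s.
With the tool pointing down it reaches from about 425 to 950 mm from the base axis. Payload 3.5 kg.
Tool frame: the origin (TCP) lies on the centre line of the jaws, within the pads' length; the fingertips stand 11 mm ahead of it and the grasp point (between the pads) lies 8 mm behind it; z points along the fingers, y is the line along which they close (so a half turn about z gives the same grasp; the last joint's range is limited). The gripper opens to 85 mm and grips with 20 to 120 N. Pads are 22 mm wide; open, the fingers measure 114 mm over their backs; the gripper's body (76 mm by 85 mm) begins 54 mm behind the grasp point. The pads swing forward as they close: fully open they stand 13 mm farther back than shut.
Start: joints at [0.993, 0.286, 1.577, -0, 1.279, -0.15], TCP at [280, 614.171, 242.325] pointing down, gripper open.
Joint ranges: [-2.77, 2.77], [-0.9, 2.22], [0.21, 2.48], [-1.53, 4.67], [0.24, 2.81], [-2.84, 2.84]. Speed limits (rad/s): [2.79, 2.79, 3.14, 3.14, 3.14, 3.14].

INTERFACE

Orientations are given as a unit quaternion [x, y, z, w].
In Python, from bench import arm gives the robot as it stands. Calls block until the motion is done:
- arm.goto(position, orientation): joint-space move of the TCP to a pose.
- arm.move_l(position, vel=150, attitude=None): straight line of the TCP; attitude=None keeps the orientation; vel is the mean speed in mm/s.
- arm.move_joints(angles): joint-space move.
- arm.ungrasp() and arm.clamp(squeeze=None): open the fingers fully, or close them until they stop; squeeze is the grip in N (None keeps the last).
- arm.pause(seconds).
- arm.inverse_kinematics(position, orientation): joint angles nearest the present ones, or None.
- arm.read_state(): the state.
- arm.capture(name): name is "scene" or "top" or "wrist"; returns a dict with "img" (480x640x3 uint8, blue, green, red), "fovy" (degrees; the focal length in pixels is half the picture's height over the tangent of half this angle, whatever the lens; pixels are square), "cx", "cy" (the principal point, pixels), "dist_coeffs" ([k1, k2, p1, p2, k3] as OpenCV has them; the pictures are not rectified), "T" (4x4, takes a point from camera to world coordinates); the wrist camera has in their place "hand_eye" (4x4, takes a point from camera to tool coordinates, whose origin is the TCP and whose axes are the flange's). Camera axes: x right, y down, z forward; pixel columns grow to the right and rows downward; lengths in mm; the calibration is good to about 2 mm. A picture is of the moment at which its call begins: read the wrist's pose just before it. There is no depth.
A pose or a line that the arm cannot do raises arm.Unreachable and nothing moves.
- arm.sign_off(): hands the job in; it is judged then, once.
The state is a dict: "time_s": time; "joint_pos": joint angles; "joint_velocities": joint speeds; "effort": joint torques, N m; "ee_pos": TCP position; "orientation": TCP orientation; "ft_force": force on the tool from outside, world axes, zero at the start; "moment": the same for the moment, N m; "opening": opening from 0.0 (shut) to 1.0 (fully open); "grasp_force": force on a finger pad.
Only numpy, scipy, OpenCV 4.12 (cv2) and the standard library are available. Lean on these libraries where they do the work, as an engineer would, in place of code of your own. Each camera call takes 0.05 s, during which the arm holds its last target. There are 200 camera calls.

## Working session

There is one attempt and no reset: what is moved stays moved. The work goes in short steps, each a Python script; the robot and the scene stay as the last script left them, time stands still between calls to the robot, and variables do not carry over. Pictures are saved under pics/ and viewed, at most 10 in all, crops included, and the job is handed in when it is done.

```bash
mkdir -p pics; python3 - <<'E'
from bench import arm
import cv2,numpy as np,pickle
d={}
for n in ["scene","top"]:
    c=arm.capture(n); cv2.imwrite(f"pics/{n}0.png",c["img"]); d[n]=c
    print(n,c["fovy"],c["cx"],c["cy"],c["dist_coeffs"],np.round(c["T"],3).tolist())
pickle.dump(d,open("cams.pkl","wb"))
print(arm.read_state())
E
```

```text
scene 42.90570642642272 312.9538623095729 235.48023314851073 [0.03417568 0.         0.         0.         0.        ] [[0.879, 0.265, -0.396, 1162.345], [0.476, -0.453, 0.754, -1115.904], [0.021, -0.851, -0.525, 859.081], [0.0, 0.0, 0.0, 1.0]]
top 53.83472702750626 311.64114113089335 242.45372535720855 [0.01114967 0.         0.         0.         0.        ] [[-0.007, -1.0, 0.022, 552.134], [-1.0, 0.007, -0.001, 20.033], [0.0, -0.022, -1.0, 1026.903], [0.0, 0.0, 0.0, 1.0]]
{'time_s': 0.1, 'joint_pos': array([ 9.93004704e-01,  2.87143644e-01,  1.57805753e+00,  1.52286225e-05,
        1.27857331e+00, -1.50017574e-01]), 'joint_velocities': array([-0.00042079, -0.00418143, -0.0029763 , -0.00027924,  0.0019701 ,
        0.00042725]), 'effort': array([-8.74628370e-07, -4.07294977e+01, -2.93699312e+01, -1.22898537e-04,
        3.35879733e-03, -1.94130348e-05]), 'ee_pos': array([279.68470796, 613.69885458, 241.02649075]), 'orientation': array([ 2.12261970e-01,  9.77212191e-01, -1.01688101e-03, -3.95096553e-04]), 'ft_force': array([-0.03590294, -0.10599674, -0.17853846]), 'moment': array([ 0.00056416, -0.02280387,  0.03527118]), 'grasp_force': 0.0, 'opening': 1.0014205731225405}
```

View pics/scene0.png

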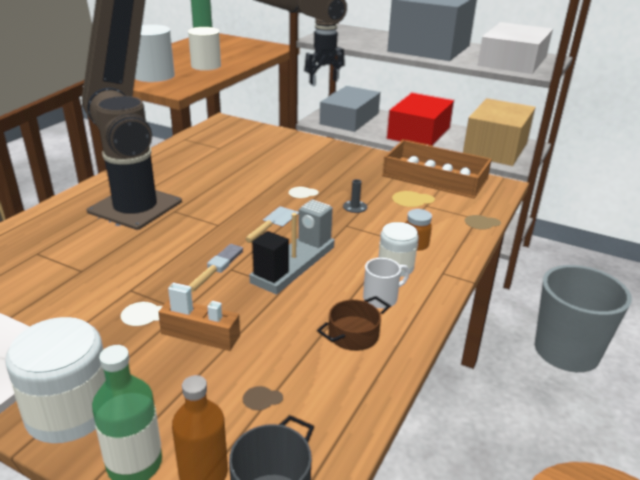

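View pics/top0.png

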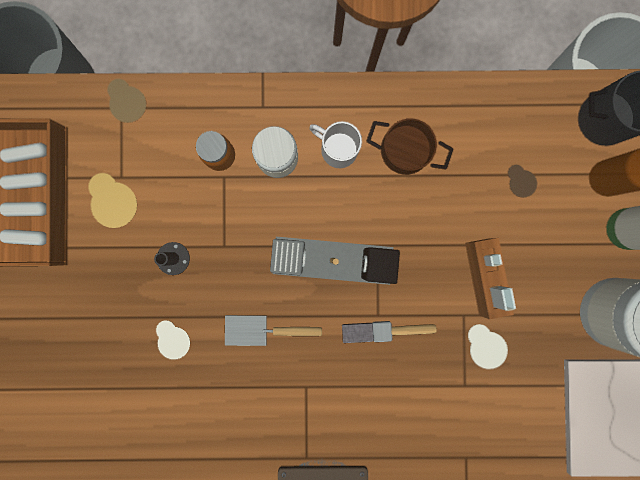

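The scene view shows the bench in the middle, the tube behind it (355,195) and the rack in front. In the top view the rod is at (335,261), the tube at (172,258), and the rack at (490,277). The larger cell is at (503,298), in the pocket nearer the robot, and the small cell is at (493,259). Next I'll get rough positions and then take close wrist views.

```bash
cat > h.py <<'E'
import numpy as np,cv2,pickle
from scipy.spatial.transform import Rotation as R
def K(c):
    f=c["img"].shape[0]/2/np.tan(np.radians(c["fovy"])/2); return np.array([[f,0,c["cx"]],[0,f,c["cy"]],[0,0,1.]])
def plane(c,uv,z):
    T=np.array(c["T"]); n=cv2.undistortPoints(np.array([[uv]],float),K(c),np.array(c["dist_coeffs"]))[0,0]
    d=T[:3,:3]@[n[0],n[1],1]; o=T[:3,3]; return o+d*(z-o[2])/d[2]
def project(c,P):
    Ti=np.linalg.inv(np.array(c["T"])); rv=cv2.Rodrigues(Ti[:3,:3])[0]
    return cv2.projectPoints(np.atleast_2d(np.array(P,float)),rv,Ti[:3,3],K(c),np.array(c["dist_coeffs"]))[0][:,0]
def down(yaw): # tool z down, tool y (closing) horizontal at angle yaw+90 : x at yaw
    c,s=np.cos(yaw),np.sin(yaw); return R.from_matrix(np.array([[c,s,0],[s,-c,0],[0,0,-1]])).as_quat()
def wrist(arm,name):
    s=arm.read_state(); c=arm.capture("wrist"); T=np.eye(4); T[:3,:3]=R.from_quat(s["orientation"]).as_matrix(); T[:3,3]=s["ee_pos"]
    c["T"]=T@np.array(c["hand_eye"]); pickle.dump(c,open(f"{name}.pkl","wb")); cv2.imwrite(f"pics/{name}.png",c["img"]); return c
E
python3 - <<'E'
from h import *
d=pickle.load(open("cams.pkl","rb"));c=d["top"]
for n,uv,z in [("rodtop",(335,261),145),("tube flange",(173,259),4),("rack TL",(468,242),60),("rackBL",(483,317),60),("rackTR",(496,239),60),("rackBR",(514,313),60),("bench base",(335,261),25),("cell top",(502,298),114),("small top",(494,260),90),("lampTL",(272,239),125),("lampBL",(272,273),125),("recTR",(399,249),125),("recBR",(398,284),125)]:
    print(n,plane(c,uv,z).round(1))
from bench import arm
print("heye",np.round(arm.capture("wrist")["hand_eye"],3).tolist(),arm.capture("wrist")["fovy"])
for p in [(540,-20,350),(550,350,300),(520,-320,300)]:
  for y in (0,np.pi/2,np.pi,-np.pi/2): print(p,y,arm.inverse_kinematics(p,down(y)))
E
```

```text
rodtop [537.1 -23.7 145. ]
tube flange [541.4 319.3   4. ]
rack TL [ 572.6 -300.    60. ]
rackBL [ 419.7 -328.2   60. ]
rackTR [ 578.3 -357.2   60. ]
rackBR [ 427.4 -391.2   60. ]
bench base [535.  -29.7  25. ]
cell top [ 463.3 -345.8  114. ]
small top [ 536.  -340.9   90. ]
lampTL [579.5  95.2 125. ]
lampBL [514.7  95.5 125. ]
recTR [ 558.8 -147.   125. ]
recBR [ 492.1 -144.3  125. ]
heye [[-0.001, -0.949, -0.316, 81.087], [1.0, -0.001, -0.0, 0.519], [0.0, -0.316, 0.949, -131.844], [0.0, 0.0, 0.0, 1.0]] 66.99609667389193
(540, -20, 350) 0 [-2.24846375e-01 -7.74908075e-02  1.77656857e+00 -4.44089210e-16
  1.44251489e+00  1.34594995e+00]
(540, -20, 350) 1.5707963267948966 [-2.24846375e-01 -7.74908075e-02  1.77656857e+00 -4.44089210e-16
  1.44251489e+00 -2.24846375e-01]
(540, -20, 350) 3.141592653589793 [-2.24846375e-01 -7.74908075e-02  1.77656857e+00 -4.44089210e-16
  1.44251489e+00 -1.79564270e+00]
(540, -20, 350) -1.5707963267948966 None
(550, 350, 300) 0 [ 4.11330996e-01  1.99127474e-01  1.57583356e+00 -4.44089210e-16
  1.36663162e+00  1.98212732e+00]
(550, 350, 300) 1.570796326794
[... 194 characters left out ...]
9210e-16
  1.36663162e+00 -1.15946533e+00]
(550, 350, 300) -1.5707963267948966 [ 4.11330996e-01  1.99127474e-01  1.57583356e+00 -4.44089210e-16
  1.36663162e+00 -2.73026166e+00]
(520, -320, 300) 0 [-7.17671005e-01  1.06989432e-01  1.67916705e+00 -4.44089210e-16
  1.35543617e+00  8.53125322e-01]
(520, -320, 300) 1.5707963267948966 [-7.17671005e-01  1.06989432e-01  1.67916705e+00 -4.44089210e-16
  1.35543617e+00 -7.17671005e-01]
(520, -320, 300) 3.141592653589793 [-7.17671005e-01  1.06989432e-01  1.67916705e+00 -4.44089210e-16
  1.35543617e+00 -2.28846733e+00]
(520, -320, 300) -1.5707963267948966 [-7.17671005e-01  1.06989432e-01  1.67916705e+00 -4.44089210e-16
  1.35543617e+00  2.42392165e+00]
```

```bash
python3 - <<'E'
from h import *
from bench import arm
arm.goto((541,319,250),down(1.48)); wrist(arm,"w_tube")
arm.goto((535,-23,270),down(1.48)); wrist(arm,"w_bench")
arm.goto((500,-345,270),down(0.2)); wrist(arm,"w_rack")
print(arm.read_state()["time_s"])
a=[cv2.imread(f"pics/w_{n}.png") for n in("tube","bench","rack")]
cv2.imwrite("pics/w1.png",cv2.resize(np.hstack(a[:2]),(800,300)))
E
```

```text
4.3417
```

View pics/w_rack.png

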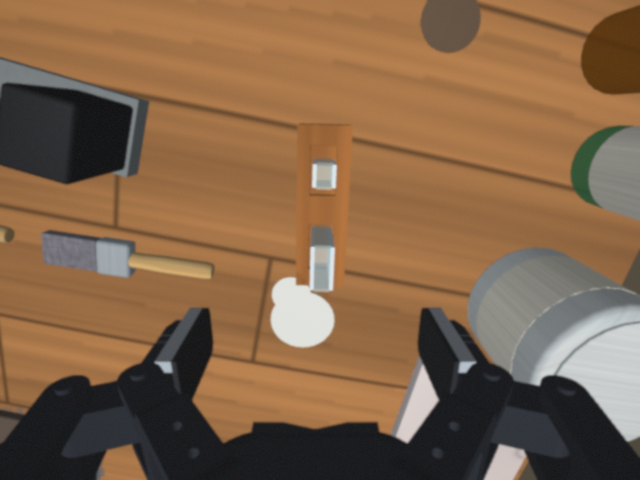

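View pics/w_bench.png

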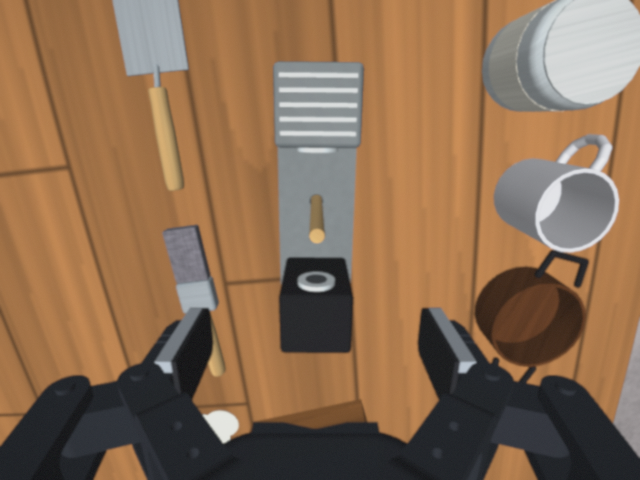

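View pics/w_tube.png

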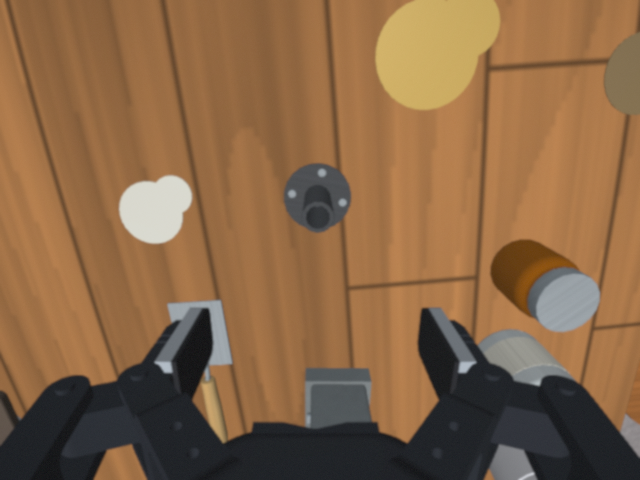

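The wrist views show:
- Rack: the axis is vertical, with the larger cell's top face near (321,270) and the small cell at (324,174).
- Bench: the rod top is at (317,236) and its foot at about (316,199).
- Tube: the rim is at (318,217) and the flange at (317,198).

I'll enlarge these areas to read them more closely.

```bash
python3 - <<'E'
from h import *
def crop(n,x,y,w,h,s):
    return cv2.resize(cv2.imread(f"pics/w_{n}.png")[y:y+h,x:x+w],None,fx=s,fy=s,interpolation=cv2.INTER_CUBIC)
C=np.zeros((600,800,3),np.uint8)
def put(a,x,y): C[y:y+a.shape[0],x:x+a.shape[1]]=a
put(crop("tube",280,160,75,75,4),0,0)
put(crop("bench",280,180,75,75,4),0,300)
put(crop("rack",290,115,65,185,3.2),310,0)
put(crop("bench",265,50,110,215,2.5),520,0)
cv2.imwrite("pics/crops.png",C)
# current predictions
for n,P in [("tube",[(541.4,319.3,4),(541.4,319.3,85)]),("bench",[(537,-24,145),(537,-24,25)]),("rack",[(463,-348,114)])]:
    c=pickle.load(open(f"w_{n}.pkl","rb")); print(n,project(c,P).round(1).tolist())
E
```

```text
tube [[315.7, 199.4], [315.9, 219.8]]
bench [[317.3, 235.7], [316.7, 200.7]]
rack [[311.4, 264.3]]
```

View pics/crops.png

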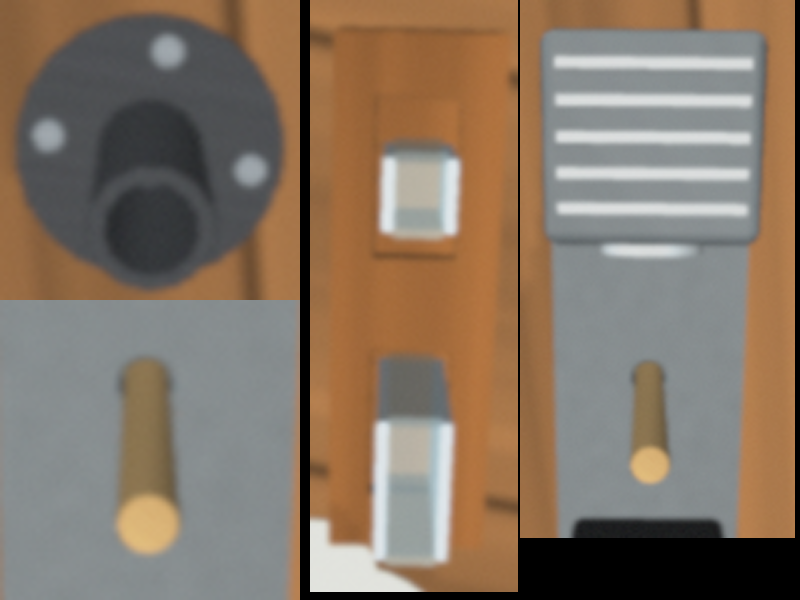

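Enlarged crops (full-picture pixels):
- Tube: rim centre (318,217), flange (317.5,196.5).
- Rod: top (317,236), foot (316.5,200.5).
- Cell top corners: (311.6,246.3), (334.7,246.3), (309.7,290.9) and (332.8,291.9).
- Base plate and rack edges are also readable.

```bash
python3 - <<'E'
from h import *
L=lambda n:pickle.load(open(f"w_{n}.pkl","rb"))
t,b,r=L("tube"),L("bench"),L("rack"); p=lambda c,uv,z:plane(c,uv,z)[:2].round(1)
print("rim",p(t,(318,217),85),"flange",p(t,(317.5,196.5),4))
print("rod top",p(b,(317,236),145),"foot@25",p(b,(316.5,200.5),25))
e=[p(b,q,25) for q in((277.8,148),(280.6,264),(356.6,148),(352.2,264))]; print("base",e)
yd=[(np.arctan2(*(e[i]-e[i+1]))) for i in(0,2)]; print("bench dir x/y angle",yd,"mid line",(e[0]+e[2])/2,(e[1]+e[3])/2)
f=[p(b,q,125) for q in((273.4,63.2),(363.4,64.4),(275.8,146),(361,147.2))]; print("lamp",f)
g=[p(r,q,114) for q in((311.6,246.3),(334.7,246.3),(309.7,290.9),(332.8,291.9))]; m=np.mean(g,0)
print("cell",g,m,[np.linalg.norm(a) for a in(g[0]-g[1],g[0]-g[2])],[np.arctan2(*(a[::-1])) for a in (g[0]-g[2],g[1]-g[3])])
k=[p(r,q,60) for q in((297.2,124.4),(296.6,284.7),(353.1,124.4),(344.4,284))]; print("rack",k,np.mean(k,0),[np.arctan2(*((k[i]-k[i+1])[::-1])) for i in(0,2)])
T=pickle.load(open("cams.pkl","rb"))["top"]
print("top:",project(T,[(*p(t,(318,217),85),85),(*p(b,(317,236),145),145),(*m,114)]).round(1).tolist())
E
```

```text
rim [543.4 321.6] flange [543.5 322.3]
rod top [536.7 -24.2] foot@25 [536.9 -23.7]
base [array([502.6,  34. ]), array([490.3, -92.4]), array([582.2,  26.8]), array([570.3, -99.6])]
bench dir x/y angle [np.float64(0.09700470831096587), np.float64(0.09386888994868953)] mid line [542.4  30.4] [530.3 -96. ]
lamp [array([517.1,  98.9]), array([579.9,  92.4]), array([512. ,  42.2]), array([575.1,  35.7])]
cell [array([ 479.1, -345. ]), array([ 483., -364.]), array([ 437.9, -351.5]), array([ 441. , -371.7])] [ 460.25 -358.05] [np.float64(19.396133635340828), np.float64(41.709591223122814)] [np.float64(0.15647723532741947), np.float64(0.18131977440148997)]
rack [array([ 572. , -312.5]), array([ 415.4, -341.4]), array([ 582.2, -362. ]), array([ 426.1, -389.8])] [ 498.925 -351.425] [np.float64(0.182493349872345), np.float64(0.1762432035248645)]
top: [[159.9, 258.5], [335.2, 261.2], [508.4, 299.5]]
```

```bash
python3 - <<'E'
from h import *
from bench import arm
q=down(1.476)
arm.goto((500,-200,270),down(1.0)) if False else None
arm.goto((537,-24,240),q)
arm.move_l((537,-24,122),vel=120)
arm.clamp(40); s=arm.read_state(); print(s["opening"],s["grasp_force"],s["ee_pos"],s["ft_force"])
arm.move_l((537,-24,265),vel=120)
s=arm.read_state(); print(s["opening"],s["grasp_force"],s["ee_pos"])
arm.move_l((543.5,322,265),vel=200)
wrist(arm,"w_ins"); s=arm.read_state(); print(s["opening"],s["ee_pos"],s["time_s"])
c=arm.capture("scene"); cv2.imwrite("pics/s1.png",c["img"])
w=cv2.imread("pics/w_ins.png")
a=cv2.resize(w[150:480,170:470],(545,600)); b=cv2.resize(c["img"][60:240,300:376],(253,600))
cv2.imwrite("pics/ins.png",np.hstack([a,b]))
E
```

```text
0.1263383563462549 38.93394649028778 [537.01374889 -24.00243455 122.18037548] [-0.90524404 -0.365014    0.98803637]
0.12597486203950162 38.90565097332001 [536.4771225  -23.89633833 263.81546692]
0.1278860203659292 [543.72120047 321.17522827 265.08478557] 10.65
```

View pics/ins.png

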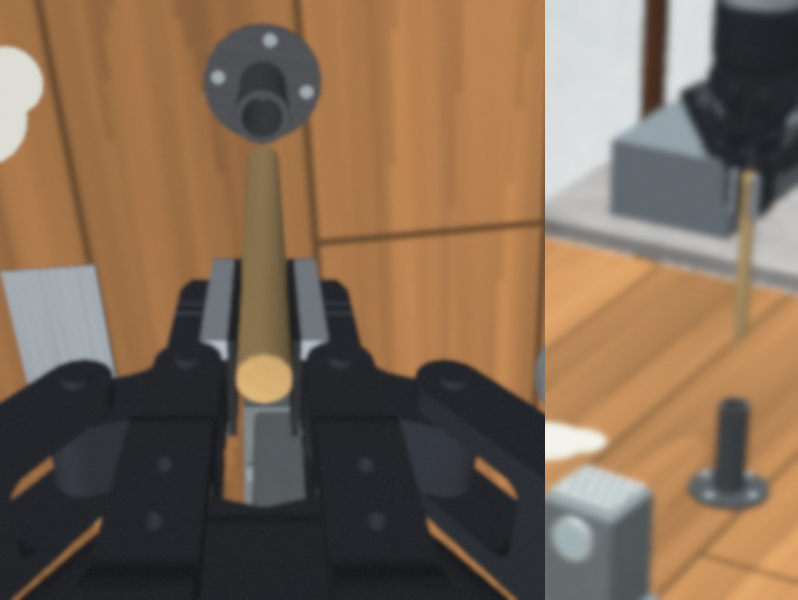

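The rod hangs straight in the jaws, with the far edge of its foot at about (314,228.5) in the full picture and the tube beyond it. I'll compare this with the projection of an upright rod.

```bash
python3 - <<'E'
from h import *
c=pickle.load(open("w_ins.pkl","rb")); x,y,z=543.7,321.2,265.1
a=np.linspace(0,2*np.pi,40)
for zz in(z+23,z-117):
    u=project(c,np.c_[x+6*np.cos(a),y+6*np.sin(a),0*a+zz]); print(u.min(0),u.max(0),u.mean(0))
s=.55046
print("meas foot edge",170+262*s,150+143*.55,"half-width px",(278-247)*s,"top",170+264*s,150+378*.55)
print("rim again",plane(c,(170+262*s,150+115*.55),85))
E
```

```text
[297.5111015  344.78655972] [330.99676931 372.73568083] [314.69402808 358.84869869]
[306.35786021 228.840793  ] [322.95459595 244.6160921 ] [314.87258654 236.74369465]
meas foot edge 314.22051999999996 228.65 half-width px 17.064259999999997 top 315.32144 357.9
rim again [543.36263886 322.45969813  85.        ]
```

```bash
python3 - <<'E'
from h import *
from bench import arm
X,Y=543.4,322.3
f=lambda:print(arm.read_state()["ee_pos"].round(1),arm.read_state()["ft_force"].round(1))
arm.move_l((X,Y,205),vel=120); f()
arm.move_l((X,Y,185),vel=40); f()
s=arm.read_state()
if np.abs(s["ft_force"]).max()<6:
    arm.move_l((X,Y,124),vel=80); f()
    s=arm.read_state()
    if abs(s["ee_pos"][2]-124)<4:
        arm.ungrasp(); arm.pause(.3); arm.move_l((X,Y,240),vel=150)
        c=wrist(arm,"w_after"); print(arm.read_state()["time_s"])
E
```

```text
[543.7 322.4 205.5] [ 0.7 -0.8 -0.2]
[543.4 322.3 184.8] [-0.   0.3 -0.8]
[543.7 322.4 124.3] [0.5 0.1 0.4]
14.8917
```

View pics/w_after.png

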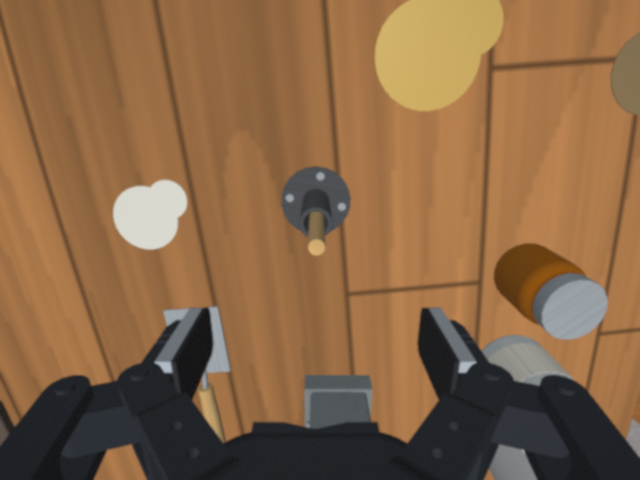

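The rod stands in the tube, its top at (317,247). Next is the cell.

```bash
python3 - <<'E'
from h import *
from bench import arm
q=down(0.18); X,Y=461,-358.2
arm.goto((537,-24,270),down(1.0))
arm.goto((X,Y,200),q)
arm.move_l((X,Y,88),vel=100)
print(arm.read_state()["ft_force"].round(1))
arm.clamp(40); s=arm.read_state(); print(s["opening"],s["grasp_force"],s["ee_pos"],s["ft_force"])
arm.move_l((X,Y,110),vel=50); arm.move_l((X,Y,240),vel=120); arm.pause(.3)
wrist(arm,"w_cell"); s=arm.read_state(); print(s["opening"],s["grasp_force"],s["ee_pos"],s["time_s"])
w=cv2.imread("pics/w_cell.png"); cv2.imwrite("pics/cellc.png",cv2.resize(w[250:450,190:450],(780,600),interpolation=cv2.INTER_CUBIC))
c=pickle.load(open("w_cell.pkl","rb")); T=np.eye(4);T[:3,:3]=R.from_quat(s["orientation"]).as_matrix();T[:3,3]=s["ee_pos"]
for dx in(0,):
  P=[(T@[a+dx,b,-26,1])[:3] for a in(20,-20) for b in(-10,10)]
  print(((project(c,P)-[190,250])*3).round(1).tolist())
E
```

```text
[0.7 0.2 0.3]
0.22816471820863019 41.56620740890503 [ 461.09881509 -358.31085435   88.18837864] [ 0.31923746 -0.1813935   1.14670863]
0.22690642489759072 41.39520227909088 [ 460.93332273 -358.12858863  239.63416276] 21.5667
[[287.9, 192.8], [469.2, 192.7], [297.2, 477.5], [459.7, 477.4]]
```

View pics/cellc.png

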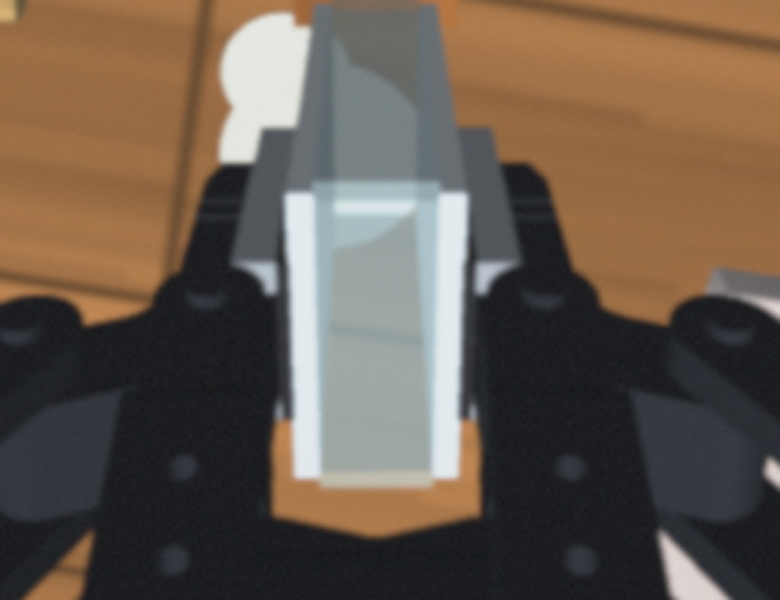

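The cell sits centred and upright in the pads. Its top edges, at rows 192 and 478 in the crop, match the prediction, so the offset is about 0. I'll move it to the light path.

```bash
python3 - <<'E'
from h import *
from bench import arm
q=down(1.476)
arm.goto((537,-24,240),q); wrist(arm,"w_b2")
arm.move_l((537,-24,99.2),vel=80); arm.pause(.5)
s=arm.read_state(); print(s["opening"],s["grasp_force"],s["ee_pos"],s["orientation"],q,s["ft_force"],s["time_s"])
wrist(arm,"w_fin"); c=arm.capture("scene")
w=cv2.imread("pics/w_fin.png")
b=cv2.resize(c["img"][170:300,225:345],(400,433),interpolation=cv2.INTER_CUBIC)
cv2.imwrite("pics/fin.png",np.hstack([cv2.resize(w,(400,300)),b[:300]]) if 0 else np.hstack([cv2.resize(w[60:480,170:470],(309,433)),b]))
# predicted base edges/centre for bench at (537,-24), yaw -.095
r=R.from_euler("z",-.095).as_matrix(); cc=pickle.load(open("w_fin.pkl","rb"))
P=[r@np.array(v)+[537,-24,0] for v in((-33,62,120),(33,62,120),(-33,-62,120),(33,-62,120))]
print(((project(cc,P)-[170,60])*1.03).round(0).tolist())
E
```

```text
0.2320850600725992 41.40889763832092 [537.01022889 -23.99368896  99.20743027] [7.39817766e-01 6.72807307e-01 1.63336794e-05 1.52308857e-05] [0.73981566 0.67280963 0.         0.        ] [-0.4789377   0.46964921 -0.62992646] 25.3167
[[38.0, 129.0], [258.0, 129.0], [69.0, 429.0], [229.0, 429.0]]
```

View pics/fin.png

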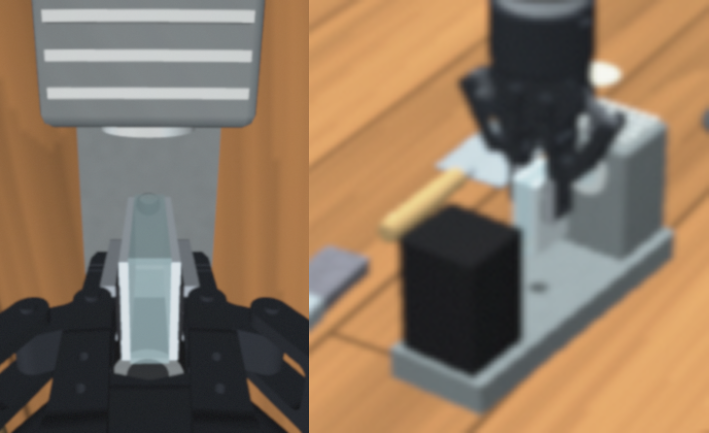

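The cell is held between lamp and receiver, and the lamp's face edge is at row 127 against 129 predicted, so it is centred to about 1 mm. I'm handing the job in.

```bash
python3 -c "
from bench import arm
print(arm.sign_off())"
```

```text
the job is handed in; nothing more can be done
None
```

The job is handed in after about 25 s of robot time: the rod stands released in the steel tube, and the arm is still holding the larger cell by its frosted sides, upright at the middle of the light path with its windows facing lamp and receiver.

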